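Seat a lens holder in a sprung V nest

ROBOT

A 7-joint arm with a two-finger parallel gripper is mounted at the origin on the work surface. World frame = base frame: x ahead of the robot, y to its left, z up, the work surface at z = 0. Lengths are in m, angles in rad, forces in N, time in s.
With the tool pointing down it reaches from about 0.4 to 0.85 m from the base axis. Payload 10.4 kg.
Tool frame: the origin (TCP) lies between the finger pads; the fingertips stand tip_extent ahead of it and the grasp point (between the pads) lies 2 mm behind it (tip_extent is the distance from the TCP to the fingertips, in m); z points along the fingers, y is the direction in which the jaws open and shut (so a half turn about z gives the same grasp; the last joint's range is limited). The gripper opens to 87 mm and grips with 3 to 60 N. Pads are 19 mm wide; open, the fingers measure 117 mm over their backs; the gripper's body (75 mm by 190 mm) begins 51 mm behind the grasp point.
Start: joints at [-1.358, 0.332, -0.065, 1.46, 0.022, 1.35, -0.088], TCP at [0.146, 0.608, 0.212] pointing down, gripper open.
Joint ranges: [-2.6, 2.6], [-0.5, 2.12], [-1.47, 1.34], [0.16, 2.42], [-1.27, 4.41], [0.06, 2.06], [-2.6, 2.6]. Speed limits (rad/s): [2.22, 2.22, 2.79, 2.79, 3.14, 3.14, 3.14].

INTERFACE

Orientations are given as a unit quaternion [x, y, z, w].
In Python, from bench import read_state, camera, camera_params, close_job, tip_extent gives the robot as it stands. The module is installed in compiled form; this text tells all that it offers.
- The arm moves only by the tool send_rows, never from a script. Its argument "steps" is a list of rows, each a list of 7 numbers: the turn, a rotation vector about the tool's x, y, z in degrees, then the shift along the tool's x, y, z in m, then the gripper's target within -1 to 1 (shut at 1, half-way at 0, fully open at -1). In form: [[ax, ay, az, x, y, z, jaw], ...]. A call has exactly 10 rows; each row shifts and turns the pose as measured when the row begins, along the tool's axes as they then stand; what a row does not reach is not made up. A row lasts 1/10 s, in which the tool goes at most 50 mm and 8.59 degrees, less where a joint would pass 70% of its speed; a pose out of reach is approached as far as the arm can. A call with a gripper value outside its range is refused whole. The fingers move at their own pace and stop on an object; "force" is the grip in N (left out, the last holds). Time passes only in rows, so rows that do not move let the fingers close, or fill a call up. It gives the time, the measured TCP pose, the force and the opening at its end, in the units of the state.
- read_state(): the state, without advancing time (a new reading comes with each control period).
- camera(name): name is "side" or "top" or "wrist"; returns (picture, depth): 384x512x3 uint8, blue, green, red; 384x512 float32, m along the optical axis (not along the pixel's ray), 0 where there is no reading.
- camera_params(name): a dict with "camera_matrix" (3x3 intrinsics, pixels), "world_from_camera" (4x4, takes a point from camera to world coordinates). Camera axes: x right, y down, z forward; pixel columns grow to the right and rows downward; lengths in m; the calibration is good to about 2 mm. A picture is of the moment at which its call begins: read the wrist's pose just before it. camera_params takes no time and is no camera call; for the wrist camera it gives the pose at the moment of the call.
- close_job(): hands the job in, once; it reports no verdict.
The state is a dict: "time": time; "joint_positions": joint angles; "joint_vel": joint speeds; "joint_torque": joint torques, N m; "ee_pos": TCP position; "eef_rot": TCP orientation; "ft_force": force on the tool from outside, world axes, zero at the start; "torque": the same for the moment, N m; "width": finger opening in m.
Only numpy, scipy, OpenCV 4.12 (cv2) and the standard library are available. Lean on these libraries where they do the work, as an engineer would, in place of code of your own. Each camera call takes 0.05 s, during which the arm holds its last target.

TASK

Take the widest of the three round lens holders off the grey mat, set it down upright on the white deck of the lens stand in front of the open V nest, and let go of it. Then slide it along the deck into the V so that it centres itself against both jaws, press it home with a steady push of about 10 N (never above 20 N) for about a second, and leave it seated there. Leave everything else where it is.

Things in the scene. Friction and masses are not known exactly. Their poses are not given: they have to be found in the camera images.
- lens_mid (a point): centre (half-way up) of the lens holder to seat: a solid round aluminium puck 52 mm in diameter, 36 mm high, 0.15 to 0.3 kg, with a glass lens in a black ring on its flat top; z is the puck's axis. It stands upright on the grey mat in a row of three; which place is its own varies. The other two are narrower (36 mm in diameter, 36 and 60 mm high).
- mat: the fixed grey mat, 250 mm (x) by 110 mm (y), 6 mm thick, lying on the table left or right of the stand; origin at the centre of its underside. The three lens holders stand along its x axis, about 80 mm apart centre to centre and up to 12 mm off its middle line.
- stand: the fixed lens stand: a slick flat white deck (a holder slides on it almost freely) 170 mm wide whose top is 14 mm above the table. Origin on the table under the seat point; x points into the V (the push direction), z up. The deck is free from x = -135 mm up to the nest; at x = +45 mm a housing 30 mm higher than the deck begins.
- seat (a point): where the centre (half-way up) of the holder is when seated, touching both jaws; 18 mm above the deck; it moves with the nest. x axis: horizontal push direction into the V; z up. A holder set down with its centre 65 to 105 mm in front (-x) of this point stands free on the deck. In the V the jaws leave no room for fingers at its sides: push it from behind.
- nest (a joint): give of the nest along its x axis in m: 0 at rest, up to 0.005. The nest is two upright polished steel jaws, 12 mm thick, 38 mm high, at 45 degrees either side of x (90 degrees between), 104 mm apart at their open ends, 16 mm in front of the seat. A stiff spring lets it give a little under the push and returns it; stiffness not known: judge the push by force.

How it is judged:
On the way, in this order (a step that is already met when the one before it is completed fails the run):
1. the wide lens holder stands upright on the deck in front of the nest, not yet in it, and is let go (x of lens_mid in the frame of seat between -0.135 and -0.02 m and y of lens_mid in the frame of seat between -0.08 and 0.08 m and z of lens_mid in the frame of seat between -0.004 and 0.004 m and angle between lens_mid's own z axis and vertical below 0.1 rad and contact force between the fingers and lens below 0.1 N), for 0.1 s.
2. the holder is in the V against the jaws and is pressed on them with 5 to 17 N without a break for 0.5 s (horizontal distance between lens_mid and seat below 0.004 m and contact force between lens and nest between 5 and 17 N), for 0.5 s.
At the end, for the whole second after the job is handed in: the wide lens holder stands upright on the deck at rest in the V, its centre within 3 mm of the seat point, let go (horizontal distance between lens_mid and seat below 0.003 m and z of lens_mid in the frame of seat between -0.004 and 0.004 m and angle between lens_mid's own z axis and vertical below 0.06 rad and linear speed of lens below 0.01 m/s); the robot touches nothing.
It fails at once if the holder is pressed on the nest with more than 22 N (contact force between lens and nest above 22 N).
It fails at once if the holder is tipped over (angle between lens_mid's own z axis and vertical above 0.6 rad).
It fails at once if another lens holder is moved by more than 20 mm (distance of any of lens_small, lens_tall from where it was at the start of the episode above 0.02 m).
It fails at once if another thing on the table is moved by more than 30 mm (distance of any of drops, penlight, glasses_case, occluder, pot, jar from where it was at the start of the episode above 0.03 m).
It also fails if it takes over 69 s, if anything falls off the work surface, if the arm or the gripper's body presses on something with over 40 N, if the wrist force passes 120 N, or if a joint passes its speed limit or range.

## Working session

There is one attempt and no reset: what is moved stays moved. The work goes in short steps, Python scripts to look and compute and a tool call to move; the robot and the scene stay as the last step left them, time stands still between calls to the robot, and variables do not carry over. Pictures are saved under pics/ and viewed, and the job is handed in when it is done.

Besides the shell and the picture viewer there is one more tool, called after ">>>" as name([rows], argument=value, ...), one row to a line, values as JSON. send_rows: Moves the arm, as the interface text tells. Its arguments: {"type":"object","properties":{"steps":{"type":"array"},"force":{"type":"number"}},"required":["steps"]}

```bash
mkdir -p pics; ls
python3 - <<'E'
from bench import *
import cv2,numpy as np
s=read_state(); print(s, tip_extent if not callable(tip_extent) else tip_extent())
for n in ["top","side"]:
    p,d=camera(n); cv2.imwrite(f"pics/{n}0.png",p); np.save(f"{n}0.npy",d)
    c=camera_params(n); print(n,c["camera_matrix"],c["world_from_camera"])
E
```

```text
pics
{'time': 0.0, 'joint_positions': array([-1.35758771,  0.33290284, -0.06468833,  1.46091282,  0.02162343,
        1.34987909, -0.08848817]), 'joint_vel': array([ 0.00032337, -0.00051867, -0.00011658, -0.00011116,  0.00051041,
        0.00041034,  0.00081172]), 'joint_torque': array([ 1.08453194e-03, -6.23239732e+01,  2.52715568e-02, -3.89904714e+01,
       -6.14034967e-02,  3.96760495e-02,  1.05040240e-04]), 'ee_pos': array([0.14594889, 0.60732642, 0.21124819]), 'eef_rot': array([ 1.17618222e-01,  9.93058639e-01, -7.01945516e-04, -3.81698901e-05]), 'ft_force': array([ 0.53768266,  0.19008727, -0.68856098]), 'torque': array([0.00714786, 0.03555589, 0.06101803]), 'width': 0.08711088701211457} 0.017
top [[384.24567733   0.         256.80506813]
 [  0.         384.24567733 190.30099551]
 [  0.           0.           1.        ]] [[-0.13717214 -0.97062045  0.197686    0.35290423]
 [-0.99054637  0.13467529 -0.02608567  0.02835224]
 [-0.00130414 -0.19939537 -0.97991825  0.86501851]
 [ 0.          0.          0.          1.        ]]
side [[423.63374623   0.         258.43396708]
 [  0.         423.63374623 187.82969929]
 [  0.           0.           1.        ]] [[-0.90249642 -0.33051419  0.27615318  0.25721207]
 [-0.43040688  0.66855819 -0.60644856  0.59178235]
 [ 0.01581538 -0.66617589 -0.74562696  0.74937503]
 [ 0.          0.          0.          1.        ]]
```

View pics/top0.png

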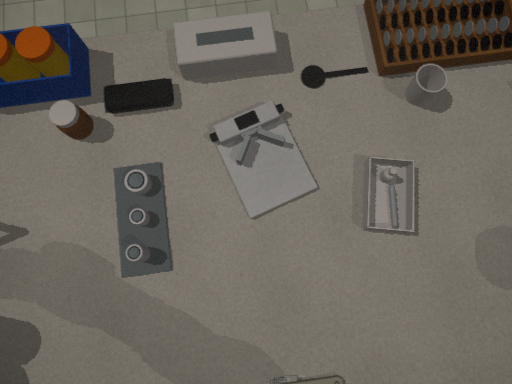

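View pics/side0.png

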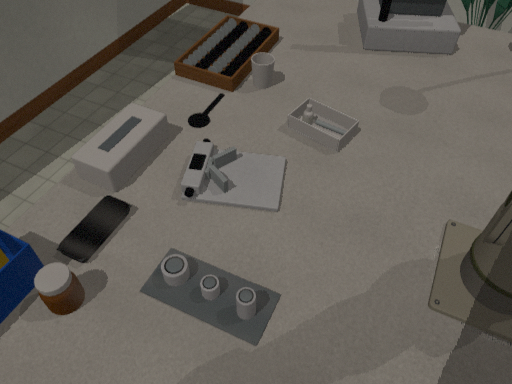

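The wide holder is the far one on the left mat (top view, about 137,181). The stand is central, with its V opening toward the robot (about 265,140). I'll zoom in to measure.

Run:
```python
import cv2
p=cv2.imread("pics/top0.png")
a=cv2.resize(p[90:225,200:330],None,fx=4.4,fy=4.4,interpolation=cv2.INTER_CUBIC)
cv2.imwrite("pics/stand_c.png",cv2.convertScaleAbs(a,alpha=1.5))
a=cv2.resize(p[155:285,100:190],None,fx=4.4,fy=4.4,interpolation=cv2.INTER_CUBIC)
cv2.imwrite("pics/mat_c.png",cv2.convertScaleAbs(a,alpha=1.5))
```

```text
(no output)
```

View pics/stand_c.png

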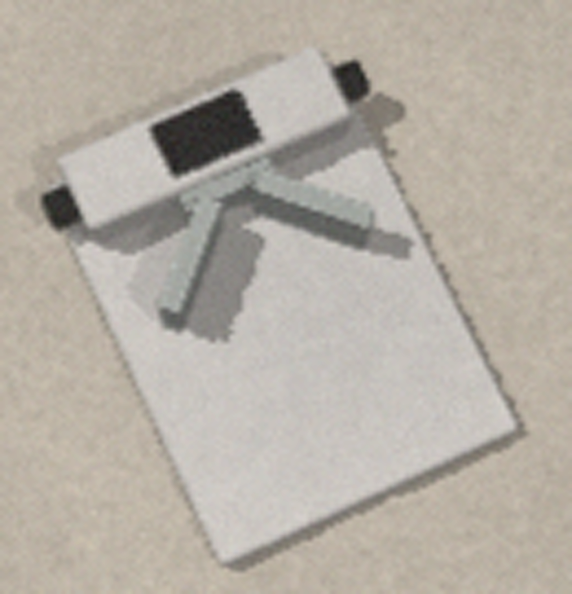

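View pics/mat_c.png

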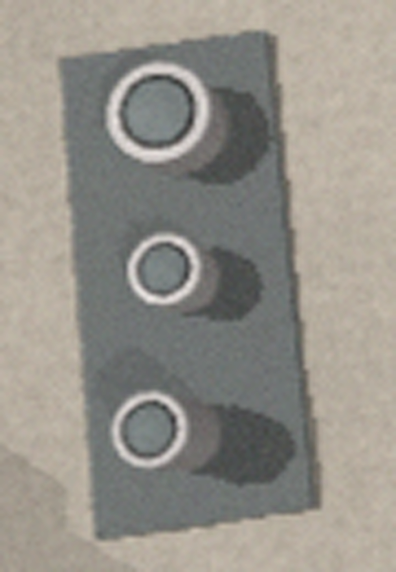

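```bash
cat > h.py <<'E'
import numpy as np,cv2
from bench import *
def ray(c,uv,z):
    K=c["camera_matrix"];T=c["world_from_camera"]
    d=T[:3,:3]@np.linalg.inv(K)@np.array([uv[0],uv[1],1.]);o=T[:3,3]
    return o+d*(z-o[2])/d[2]
E
python3 - <<'E'
from h import *
np.set_printoptions(precision=4,suppress=True)
c=camera_params("top")
S=lambda u,v:((u+.5)/4.4-.5+200,(v+.5)/4.4-.5+90)
M=lambda u,v:((u+.5)/4.4-.5+100,(v+.5)/4.4-.5+155)
P=lambda f,u,v,z:ray(c,f(u,v),z)[:2]
fl=P(S,228,562,.014);fr=P(S,520,428,.014)
print("front",fl,fr,np.linalg.norm(fl-fr))
bl=P(S,84,254,.014);br=P(S,376,142,.014)
print("back",bl,br)
for a,b in((fl,bl),(fr,br)): d=b-a;print("dir deg",np.degrees(np.arctan2(d[1],d[0])))
d=fl-fr;print("front normal deg",np.degrees(np.arctan2(d[1],d[0]))-90)
hl=P(S,85,228,.044);hr=P(S,352,107,.044);d=hl-hr;print("housing",hl,hr,np.linalg.norm(d),np.degrees(np.arctan2(d[1],d[0]))-90)
for n,q in dict(Lo=(160,303),Li=(183,314),Ro=(375,207),Ri=(364,236)).items(): print(n,P(S,*q,.052))
for n,q,z in(("wide",(158,112),.042),("sm1",(164,270),.042),("tall",(149,430),.066)): print(n,P(M,*q,z))
E
```

```text
front [0.4653 0.026 ] [ 0.5134 -0.1321] 0.16528816633083987
back [0.6371 0.0791] [ 0.6776 -0.0824]
dir deg 17.17015505193324
dir deg 16.850711051042584
front normal deg 16.91798060159327
housing [0.6408 0.0752] [ 0.6868 -0.0691] 0.15146069741509333 17.69714619688716
Lo [0.5939 0.0422]
Li [0.5866 0.0316]
Ro [ 0.6289 -0.0717]
Ri [ 0.6145 -0.0639]
wide [0.5783 0.2674]
sm1 [0.4985 0.2705]
tall [0.42  0.276]
```

>>> send_rows([
  [0,0,0,-0.045,-0.02,0,-1],
  [0,0,0,-0.045,-0.02,0,-1],
  [0,0,0,-0.045,-0.02,0,-1],
  [0,0,0,-0.045,-0.02,0,-1],
  [0,0,0,-0.045,-0.02,0,-1],
  [0,0,0,-0.045,-0.02,0,-1],
  [0,0,0,-0.045,-0.02,0,-1],
  [0,0,0,-0.045,-0.02,0,-1],
  [0,0,0,-0.045,-0.02,0,-1],
  [0,0,0,-0.045,-0.02,0,-1],
])

```text
time: 1.1
ee_pos: [0.5374, 0.3068, 0.2065]
eef_rot: [0.11, 0.994, -0.002, -0.003]
ft_force: [1.3, 0.7, 0.3]
width: 0.0869
```

>>> send_rows([
  [0,0,-7.5,0,0,0,-1],
  [0,0,-7.5,0,0,0,-1],
  [0,0,-7.5,0,0,0,-1],
  [0,0,-7.5,0,0,0,-1],
  [0,0,0,-0.01,-0.016,0,-1],
  [0,0,0,-0.01,-0.016,0,-1],
  [0,0,0,-0.008,-0.016,0,-1],
  [0,0,0,0,0,0,-1],
  [0,0,0,0,0,0,-1],
  [0,0,0,0,0,0,-1],
])

```text
time: 2.1
ee_pos: [0.5843, 0.2589, 0.2013]
eef_rot: [-0.156, 0.988, -0.005, -0.007]
ft_force: [-0.6, 0.4, 0.3]
width: 0.087
```

Run:
```python
from h import *
np.set_printoptions(precision=4,suppress=True)
from scipy.spatial.transform import Rotation as R
s=read_state();c=camera_params("wrist");p,d=camera("wrist")
cv2.imwrite("pics/w1.png",p);np.save("w1.npy",d);np.savez("w1c.npz",K=c["camera_matrix"],T=c["world_from_camera"])
print(s["ee_pos"],R.from_quat(s["eef_rot"]).as_matrix());print(c)
```

```text
[0.5843 0.2589 0.2013] [[-0.9512 -0.3082 -0.0122]
 [-0.3081  0.9513 -0.0119]
 [ 0.0152 -0.0076 -0.9999]]
{'camera_matrix': array([[286.028 ,   0.    , 253.6066],
       [  0.    , 286.028 , 189.8646],
       [  0.    ,   0.    ,   1.    ]]), 'world_from_camera': array([[-0.3085,  0.9101,  0.2767,  0.5054],
       [ 0.9512,  0.2974,  0.082 ,  0.2354],
       [-0.0076,  0.2885, -0.9575,  0.3747],
       [ 0.    ,  0.    ,  0.    ,  1.    ]])}
```

View pics/w1.png

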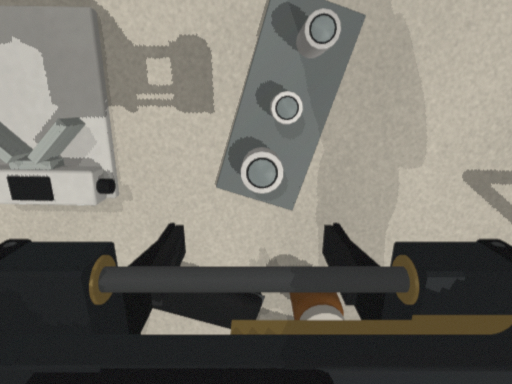

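```bash
cat >> h.py <<'E'
def ring(p,c,uv,z,r=26):
    g=cv2.cvtColor(p,cv2.COLOR_BGR2GRAY)
    x,y=int(uv[0])-40,int(uv[1])-40; x=max(x,0);y=max(y,0)
    w=g[y:y+80,x:x+80]
    m=(w>np.percentile(w,50)+45).astype(np.uint8)*255
    out=[]
    for k in cv2.findContours(m,cv2.RETR_EXTERNAL,cv2.CHAIN_APPROX_NONE)[0]:
        if len(k)>30:
            e=cv2.fitEllipse(k); q=(e[0][0]+x,e[0][1]+y); out.append((np.round(q,1),np.round(e[1],1),ray(c,q,z)))
    return out
E
python3 - <<'E'
from h import *
np.set_printoptions(precision=4,suppress=True)
z=np.load("w1c.npz");c=dict(camera_matrix=z["K"],world_from_camera=z["T"])
print(ring(cv2.imread("pics/w1.png"),c,(262,172),.042))
print(ring(cv2.imread("pics/top0.png"),camera_params("top"),(136,181),.042))
print(ring(cv2.imread("pics/side0.png"),camera_params("side"),(175,267),.042))
E
```

```text
[(array([262.9, 200.7]), array([24. , 93.7]), array([0.6112, 0.279 , 0.042 ])), (array([261.7, 172. ]), array([40.5, 41.5]), array([0.5774, 0.2662, 0.042 ])), (array([224.4, 137.9]), array([ 5.3, 27.6]), array([0.5525, 0.2126, 0.042 ]))]
[]
[]
```

>>> send_rows([
  [-0.4,-0.9,0,0.004,0.009,0,-1],
  [0,0,0,0,0,0.02,-1],
  [0,0,0,0,0,0.03,-1],
  [0,0,0,0,0,0.03,-1],
  [0,0,0,0,0,0.03,-1],
  [0,0,0,0,0,0.02,-1],
  [0,0,0,0,0,0,-1],
  [0,0,0,0,0,0,-1],
  [0,0,0,0,0,0,-1],
  [0,0,0,0,0,0,-1],
])

```text
time: 3.15
ee_pos: [0.5718, 0.2797, 0.0729]
eef_rot: [-0.162, 0.987, 0.006, 0.006]
ft_force: [1.3, -0.3, 0.1]
width: 0.0872
```

```bash
cat > st.py <<'E'
from h import *
from scipy.spatial.transform import Rotation as R
np.set_printoptions(precision=4,suppress=True)
import sys
def go(tgt,yaw):
    s=read_state();M=R.from_quat(s["eef_rot"])
    T=R.from_matrix(np.array([[np.cos(yaw),-np.sin(-yaw)*0+np.sin(yaw),0],[np.sin(yaw),-np.cos(yaw),0],[0,0,-1]]))
    print("t",s["time"],"ee",s["ee_pos"],"F",s["ft_force"],"w",s["width"])
    print("rot tool deg",np.degrees((M.inv()*T).as_rotvec()),"shift tool",M.inv().apply(np.array(tgt)-s["ee_pos"]))
a=list(map(float,sys.argv[1:])); go(a[:3],np.radians(a[3]))
E
python3 st.py .578 .2667 .030 197.2
```

```text
t 3.15 ee [0.5718 0.2797 0.0729] F [ 1.3158 -0.3165  0.1189] w 0.08716122439144662
rot tool deg [0.5254 0.7494 1.4169] shift tool [-0.0011 -0.0147  0.0427]
```

>>> send_rows([
  [0.3,0.4,0.7,0,-0.004,0,-1],
  [0,0,0,0,-0.004,0,-1],
  [0,0,0,0,-0.004,0,-1],
  [0,0,0,0,-0.002,0,-1],
  [0,0,0,0,0,0,-1],
  [0,0,0,0,0,0,-1],
  [0,0,0,0,0,0,-1],
  [0,0,0,0,0,0,-1],
  [0,0,0,0,0,0,-1],
  [0,0,0,0,0,0,-1],
])

```text
time: 4.15
ee_pos: [0.5781, 0.2654, 0.0754]
eef_rot: [-0.155, 0.988, 0.003, 0.004]
ft_force: [0.3, 0.7, 0.6]
width: 0.0866
```

```bash
python3 st.py .578 .2667 .030 197.2
```

```text
t 4.15 ee [0.5781 0.2654 0.0754] F [0.3417 0.6566 0.5953] w 0.08658980136619715
rot tool deg [0.2424 0.5413 0.6065] shift tool [0.0001 0.001  0.0454]
```

Aligned, so I'll descend gently and straight.

>>> send_rows([
  [0.2,0.5,0.3,0,0.001,0.008,-1],
  [0,0,0,0,0,0.008,-1],
  [0,0,0,0,0,0.008,-1],
  [0,0,0,0,0,0.007,-1],
  [0,0,0,0,0,0.004,-1],
  [0,0,0,0,0,0.002,-1],
  [0,0,0,0,0,0,-1],
  [0,0,0,0,0,0,-1],
  [0,0,0,0,0,0,-1],
  [0,0,0,0,0,0,-1],
])

```text
time: 5.15
ee_pos: [0.5774, 0.2665, 0.0344]
eef_rot: [-0.152, 0.988, 0.0, -0.001]
ft_force: [-0.1, -0.6, -0.3]
width: 0.0869
```

```bash
python3 st.py .578 .2667 .030 197.2
```

```text
t 5.15 ee [0.5774 0.2665 0.0344] F [-0.0892 -0.6212 -0.3334] w 0.08689244099232889
rot tool deg [ 0.0127 -0.0628  0.2923] shift tool [-0.0007 -0.      0.0044]
```

>>> send_rows([
  [0,0,0,0,0,0.004,-1],
  [0,0,0,0,0,0,-1],
  [0,0,0,0,0,0,1],
  [0,0,0,0,0,0,1],
  [0,0,0,0,0,0,1],
  [0,0,0,0,0,0,1],
  [0,0,0,0,0,0,1],
  [0,0,0,0,0,0,1],
  [0,0,0,0,0,0,1],
  [0,0,0,0,0,0,1],
], force=20)

```text
time: 6.15
ee_pos: [0.5777, 0.2666, 0.0306]
eef_rot: [-0.152, 0.988, 0.0, -0.0]
ft_force: [-0.2, -1.3, -0.0]
width: 0.0491
```

```bash
python3 st.py .578 .2667 .030 197.2
```

```text
t 6.15 ee [0.5777 0.2666 0.0306] F [-0.2184 -1.2544 -0.0308] w 0.049142340015301364
rot tool deg [ 0.0218 -0.0103  0.29  ] shift tool [-0.0003 -0.      0.0006]
```

>>> send_rows([
  [0,0,0,0,0,-0.004,1],
  [0,0,0,0,0,-0.01,1],
  [0,0,0,0,0,-0.015,1],
  [0,0,0,0,0,-0.015,1],
  [0,0,0,0,0,-0.015,1],
  [0,0,0,0,0,-0.015,1],
  [0,0,0,0,0,-0.008,1],
  [0,0,0,0,0,0,1],
  [0,0,0,0,0,0,1],
  [0,0,0,0,0,0,1],
])

```text
time: 7.15
ee_pos: [0.5781, 0.2669, 0.1224]
eef_rot: [-0.152, 0.988, 0.001, 0.001]
ft_force: [-0.6, 0.3, -1.9]
width: 0.0494
```

```bash
python3 st.py .547 -.034 .112 197.2
python3 - <<'E'
from h import *
c=camera_params("wrist");p,d=camera("wrist")
cv2.imwrite("pics/w2.png",p);np.savez("w2c.npz",K=c["camera_matrix"],T=c["world_from_camera"])
E
```

```text
t 7.15 ee [0.5781 0.2669 0.1224] F [-0.559   0.3218 -1.854 ] w 0.049382169069871605
rot tool deg [0.0717 0.1589 0.2832] shift tool [ 0.1201 -0.2776  0.0098]
```

View pics/w2.png

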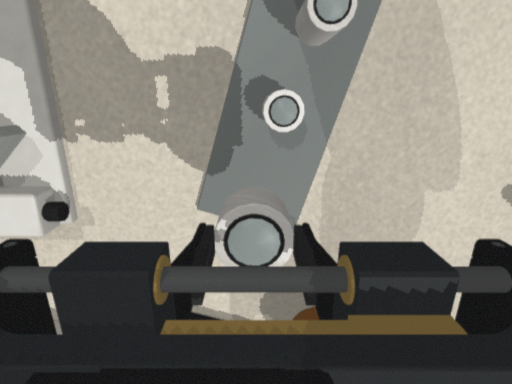

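>>> send_rows([
  [0,0,0,0,-0.015,-0.01,1],
  [0,0,0,-0.002,-0.03,-0.01,1],
  [0,0,0,-0.002,-0.035,-0.01,1],
  [0,0,0,-0.002,-0.035,-0.01,1],
  [0,0,0,-0.002,-0.035,-0.01,1],
  [0,0,0,-0.002,-0.035,-0.01,1],
  [0,0,0,-0.002,-0.035,-0.01,1],
  [0,0,0,-0.002,-0.03,-0.01,1],
  [0,0,0,-0.001,-0.015,0,1],
  [0,0,0,0,0,0,1],
])

```text
time: 8.2
ee_pos: [0.6737, -0.0024, 0.2056]
eef_rot: [-0.151, 0.989, -0.002, -0.002]
ft_force: [0.3, 0.4, -2.0]
width: 0.0495
```

>>> send_rows([
  [0,0,0,0,0,0,1],
  [0,0,0,0,0,0,1],
  [0,0,0,0,0,0,1],
  [0,0,0,0,0,0,1],
  [0,0,0,0,0,0,1],
  [0,0,0,0,0,0,1],
  [0,0,0,0,0,0,1],
  [0,0,0,0,0,0,1],
  [0,0,0,0,0,0,1],
  [0,0,0,0,0,0,1],
])

```text
time: 9.2
ee_pos: [0.6717, 0.0053, 0.2035]
eef_rot: [-0.155, 0.988, -0.0, -0.004]
ft_force: [-0.2, 0.9, -2.0]
width: 0.0494
```

```bash
python3 st.py .547 -.034 .112 197.2
python3 - <<'E'
from h import *
c=camera_params("wrist");p,d=camera("wrist")
cv2.imwrite("pics/w3.png",p);np.savez("w3c.npz",K=c["camera_matrix"],T=c["world_from_camera"])
E
```

```text
t 9.2 ee [0.6717 0.0053 0.2035] F [-0.1711  0.9215 -1.9617] w 0.049417059211285475
rot tool deg [ 0.0517 -0.4069  0.6124] shift tool [0.1301 0.0006 0.0924]
```

View pics/w3.png

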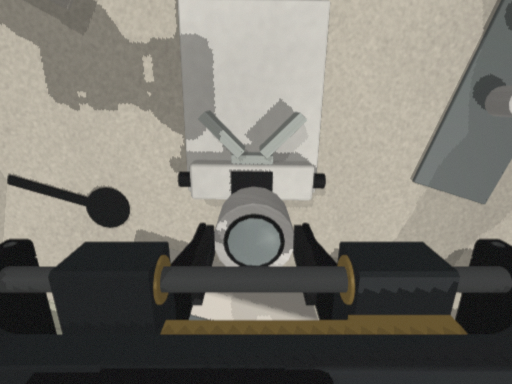

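Both jaws, the deck edges and the housing's front edge are visible (jaw tips at about (205,117) and (300,117)).

Run:
```python
import cv2
p=cv2.imread("pics/w3.png")
a=cv2.resize(p[85:205,165:340],None,fx=4.5,fy=4.5,interpolation=cv2.INTER_CUBIC)
cv2.imwrite("pics/w3c.png",cv2.convertScaleAbs(a,alpha=1.3))
```

```text
(no output)
```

View pics/w3c.png

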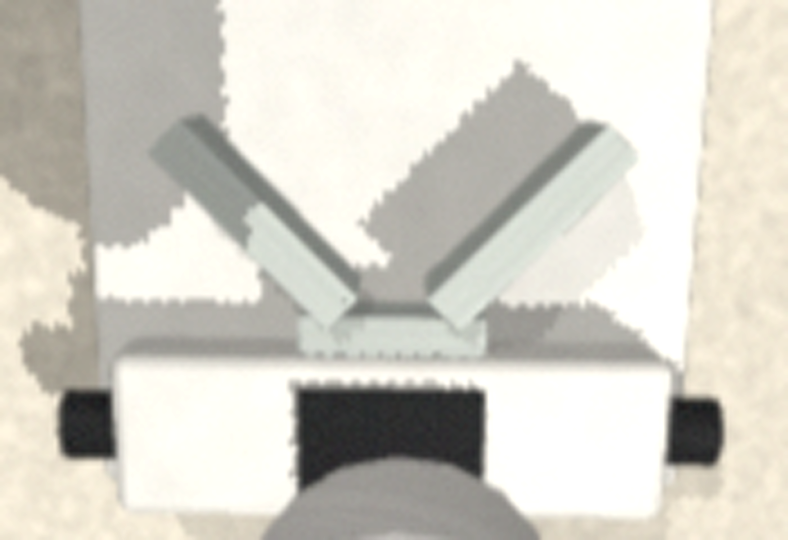

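Run:
```python
from h import *
np.set_printoptions(precision=4,suppress=True)
z=np.load("w3c.npz");c=dict(camera_matrix=z["K"],world_from_camera=z["T"]);print(c["world_from_camera"][:3,3])
P=lambda u,v,h:ray(c,((u+.5)/4.5-.5+165,(v+.5)/4.5-.5+85),h)[:2]
A=lambda d:np.degrees(np.arctan2(d[1],d[0]))
hl=P(118,363,.044);hr=P(670,368,.044);print("house",hl,hr,np.linalg.norm(hl-hr),A(hr-hl)-90,"mid",(hl+hr)/2)
L,Rr,Lb,Rb=P(184,120,.052),P(606,126,.052),P(352,292,.052),P(430,298,.052)
Lo,Ro=P(150,152,.052),P(637,158,.052)
print("tips",L,Rr,np.linalg.norm(L-Rr),A(Rr-L)-90,"mid",(L+Rr)/2,"outer",Lo,Ro)
print("jaw dirs",A(Lb-L),A(Rb-Rr))
# inner lines intersection
d1=Lb-L;d2=Rb-Rr
t=np.linalg.solve(np.c_[d1,-d2],Rr-L);ap=L+t[0]*d1
for yaw in (16.5,17,17.5):
  u=np.array([np.cos(np.radians(yaw)),np.sin(np.radians(yaw))])
  print(yaw,"apex",ap,"seat from apex",ap-.0368*u,"tips",(L+Rr)/2+.016*u,"house",(hl+hr)/2-.045*u)
a,b=P(82,20,.014),P(98,330,.014);print("left edge",a,b,A(b-a)); e,f=P(712,20,.014),P(688,350,.014);print("right",e,f,A(f-e),np.linalg.norm(a-e))
```

```text
[ 0.5919 -0.0198  0.3762]
house [ 0.6836 -0.0681] [0.6404 0.0707] 0.14539683211754248 17.28039138773528 mid [0.662  0.0013]
tips [ 0.618  -0.0664] [0.5879 0.0318] 0.10263790900908323 17.03342487632672 mid [ 0.6029 -0.0173] outer [ 0.6278 -0.0723] [0.5927 0.0417]
jaw dirs 61.724091397862416 -27.52211709702689
16.5 apex [ 0.6526 -0.002 ] seat from apex [ 0.6173 -0.0124] tips [ 0.6183 -0.0128] house [ 0.6189 -0.0115]
17 apex [ 0.6526 -0.002 ] seat from apex [ 0.6174 -0.0127] tips [ 0.6182 -0.0126] house [ 0.619  -0.0118]
17.5 apex [ 0.6526 -0.002 ] seat from apex [ 0.6175 -0.013 ] tips [ 0.6182 -0.0125] house [ 0.6191 -0.0122]
left edge [ 0.6045 -0.1042] [ 0.6843 -0.0802] 16.755317667846533
right [0.5533 0.0551] [0.6383 0.0819] 17.514845721222297 0.16734208150751675
```

>>> send_rows([
  [0,0,0,0.015,0,0.008,1],
  [0,0,0,0.025,0,0.015,1],
  [0,0,0,0.025,0,0.02,1],
  [0,0,0,0.025,0,0.02,1],
  [0,0,0,0.025,0,0.02,1],
  [0,0,0,0.012,0,0.015,1],
  [0,0,0,0.006,0,0.006,1],
  [0,0,0,0,0,0,1],
  [0,0,0,0,0,0,1],
  [0,0,0,0,0,0,1],
])

```text
time: 10.25
ee_pos: [0.5427, -0.0371, 0.099]
eef_rot: [-0.155, 0.988, -0.0, -0.0]
ft_force: [0.1, 0.5, -2.1]
width: 0.0493
```

```bash
python3 st.py .5436 -.0354 .0395 197.1
```

```text
t 10.25 ee [ 0.5427 -0.0371  0.099 ] F [ 0.138   0.4909 -2.0929] w 0.04931029230475326
rot tool deg [-0.034  -0.0584  0.6933] shift tool [-0.0015  0.0013  0.0595]
```

>>> send_rows([
  [0,0,0.3,-0.001,0.001,0.008,1],
  [0,0,0.3,0,0,0.012,1],
  [0,0,0,0,0,0.012,1],
  [0,0,0,0,0,0.01,1],
  [0,0,0,0,0,0.006,1],
  [0,0,0,0,0,0.003,1],
  [0,0,0,0,0,0,1],
  [0,0,0,0,0,0,1],
  [0,0,0,0,0,0,1],
  [0,0,0,0,0,0,1],
])

```text
time: 11.25
ee_pos: [0.5454, -0.035, 0.0441]
eef_rot: [-0.15, 0.989, -0.001, 0.0]
ft_force: [0.6, 0.3, -1.3]
width: 0.0494
```

```bash
python3 st.py .5436 -.0354 .0395 197.1
```

```text
t 11.25 ee [ 0.5454 -0.035   0.0441] F [ 0.5998  0.3219 -1.3365] w 0.04935927002523308
rot tool deg [-0.0734  0.0297  0.1095] shift tool [0.0019 0.0001 0.0046]
```

>>> send_rows([
  [0,0,0,0,0,0.002,1],
  [0,0,0,0,0,0.002,1],
  [0,0,0,0,0,0.001,1],
  [0,0,0,0,0,0,1],
  [0,0,0,0,0,0,1],
  [0,0,0,0,0,0,1],
  [0,0,0,0,0,0,1],
  [0,0,0,0,0,0,1],
  [0,0,0,0,0,0,1],
  [0,0,0,0,0,0,1],
])

```text
time: 12.25
ee_pos: [0.5459, -0.035, 0.0394]
eef_rot: [-0.15, 0.989, -0.001, 0.001]
ft_force: [-0.2, -0.5, -1.3]
width: 0.0494
```

```bash
python3 st.py .5436 -.0354 .0386 197.1
```

```text
t 12.25 ee [ 0.5459 -0.035   0.0394] F [-0.1607 -0.4859 -1.3213] w 0.049424788253300406
rot tool deg [-0.0837  0.1069  0.1012] shift tool [0.0023 0.0003 0.0008]
```

>>> send_rows([
  [0,0,0,0,0,0.001,1],
  [0,0,0,0,0,0,1],
  [0,0,0,0,0,0,1],
  [0,0,0,0,0,0,-1],
  [0,0,0,0,0,0,-1],
  [0,0,0,0,0,0,-1],
  [0,0,0,0,0,0,-1],
  [0,0,0,0,0,0,-1],
  [0,0,0,0,0,0,-1],
  [0,0,0,0,0,0,-1],
])

```text
time: 13.25
ee_pos: [0.5468, -0.0349, 0.0392]
eef_rot: [-0.15, 0.989, -0.001, 0.002]
ft_force: [1.0, 0.5, -0.0]
width: 0.0861
```

```bash
python3 st.py .5436 -.0354 .0386 197.1;  python3 - <<'E'
from h import *
c=camera_params("wrist");p,d=camera("wrist")
cv2.imwrite("pics/w4.png",p);np.savez("w4c.npz",K=c["camera_matrix"],T=c["world_from_camera"])
cv2.imwrite("pics/s4.png",camera("side")[0])
E
```

```text
t 13.25 ee [ 0.5468 -0.0349  0.0392] F [ 0.976   0.4538 -0.0104] w 0.0860958132070417
rot tool deg [-0.1059  0.2096  0.1001] shift tool [0.0032 0.0005 0.0005]
```

View pics/w4.png

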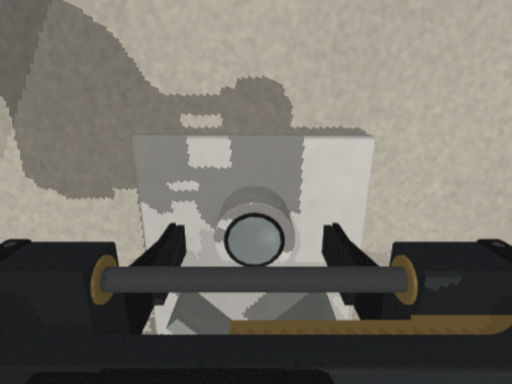

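View pics/s4.png

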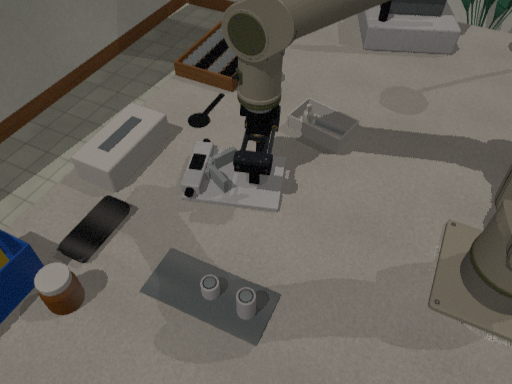

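The puck stands free on the deck between the open fingers (lens at about (255,240)). Next I'll raise the arm.

>>> send_rows([
  [0,0,0,0,0,-0.006,-1],
  [0,0,0,0,0,-0.01,-1],
  [0,0,0,0,0,-0.015,-1],
  [0,0,0,0,0,-0.015,-1],
  [0,0,0,0,0,-0.015,-1],
  [0,0,0,0,0,-0.008,-1],
  [0,0,0,0,0,0,0.5],
  [0,0,0,0,0,0,1],
  [0,0,0,0,0,0,1],
  [0,0,0,0,0,0,1],
])

```text
time: 14.35
ee_pos: [0.5463, -0.0351, 0.1138]
eef_rot: [-0.149, 0.989, -0.001, 0.002]
ft_force: [0.1, 0.5, 0.0]
width: 0.0629
```

```bash
python3 st.py .4974 -.0499 .105 197.1;  python3 - <<'E'
from h import *
c=camera_params("wrist");p,d=camera("wrist")
cv2.imwrite("pics/w5.png",p);np.savez("w5c.npz",K=c["camera_matrix"],T=c["world_from_camera"])
z=np.load("w4c.npz");c4=dict(camera_matrix=z["K"],world_from_camera=z["T"]);print(ray(c4,(254.8,239.5),.05))
print(ring(p,c,(255,235),.05))
E
```

```text
t 14.35 ee [ 0.5463 -0.0351  0.1138] F [0.111  0.5138 0.0257] w 0.06290597392439105
rot tool deg [-0.1184  0.2492  0.0835] shift tool [0.0512 0.0003 0.0086]
[ 0.54534408 -0.03389922  0.05      ]
[]
```

View pics/w5.png

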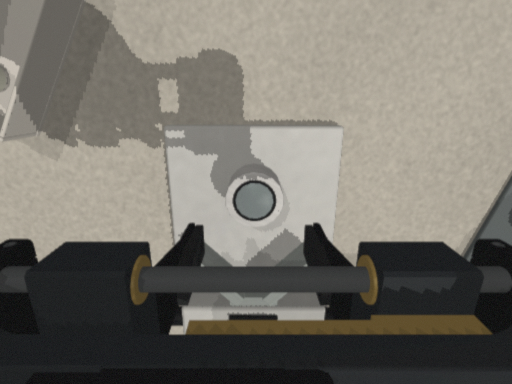

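Run:
```python
from h import *
z=np.load("w5c.npz");c=dict(camera_matrix=z["K"],world_from_camera=z["T"])
g=cv2.cvtColor(cv2.imread("pics/w5.png"),cv2.COLOR_BGR2GRAY)[165:235,220:290]
m=(g<45).astype(np.uint8)
for k in cv2.findContours(m,cv2.RETR_EXTERNAL,cv2.CHAIN_APPROX_NONE)[0]:
    if len(k)>60:
        e=cv2.fitEllipse(k);q=(e[0][0]+220,e[0][1]+165);P=ray(c,q,.05);print(q,e[1],P)
        u=np.array([np.cos(np.radians(17.1)),np.sin(np.radians(17.1))]);v=np.array([-u[1],u[0]]);D=P[:2]-[.6182,-.0125];print(D@u,D@v)
```

```text
(255.48875427246094, 199.71338653564453) (38.11053466796875, 43.14396286010742) [ 0.54513852 -0.03318533  0.05      ]
-0.07591397241942871 0.0017121312534505951
```

>>> send_rows([
  [0,0,0,0.008,0,0,1],
  [0,0,0,0.014,0,0,1],
  [0,0,0,0.016,0,0,1],
  [0,0,0,0.01,0,0,1],
  [0,0,0,0.004,0,0,1],
  [0,0,0,0,0,0,1],
  [0,0,0,0,0,0,1],
  [0,0,0,0,0,0,1],
  [0,0,0,0,0,0,1],
  [0,0,0,0,0,0,1],
])

```text
time: 15.4
ee_pos: [0.4934, -0.051, 0.1117]
eef_rot: [-0.15, 0.989, -0.001, 0.001]
ft_force: [-0.1, 0.4, -0.1]
width: 0.0007
```

```bash
python3 st.py .4955 -.0492 .037 197.1
```

```text
t 15.4 ee [ 0.4934 -0.051   0.1117] F [-0.1482  0.4469 -0.0946] w 0.000660893123074228
rot tool deg [-0.1005  0.0855  0.1274] shift tool [-0.0025  0.0012  0.0748]
```

>>> send_rows([
  [0,0,0,0,0.001,0.01,1],
  [0,0,0,0,0,0.014,1],
  [0,0,0,0,0,0.016,1],
  [0,0,0,0,0,0.014,1],
  [0,0,0,0,0,0.01,1],
  [0,0,0,0,0,0.005,1],
  [0,0,0,0,0,0.002,1],
  [0,0,0,0,0,0,1],
  [0,0,0,0,0,0,1],
  [0,0,0,0,0,0,1],
])

```text
time: 16.4
ee_pos: [0.4938, -0.0494, 0.0358]
eef_rot: [-0.15, 0.989, -0.001, 0.001]
ft_force: [-0.5, 0.7, -0.1]
width: 0.0004
```

```bash
python3 st.py .4955 -.0492 .037 197.1
```

```text
t 16.4 ee [ 0.4938 -0.0494  0.0358] F [-0.5049  0.7258 -0.0861] w 0.00038892384806002564
rot tool deg [-0.1231  0.1151  0.1773] shift tool [-0.0016 -0.0003 -0.0012]
```

>>> send_rows([
  [0,0,0,-0.004,0,0,1],
  [0,0,0,-0.004,0,0,1],
  [0,0,0,-0.005,0,0,1],
  [0,0,0,-0.005,0,0,1],
  [0,0,0,-0.005,0,0,1],
  [0,0,0,-0.005,0,0,1],
  [0,0,0,-0.005,0,0,1],
  [0,0,0,-0.005,0,0,1],
  [0,0,0,-0.005,0,0,1],
  [0,0,0,-0.004,0,0,1],
])

```text
time: 17.4
ee_pos: [0.5433, -0.0341, 0.0368]
eef_rot: [-0.15, 0.989, -0.001, 0.002]
ft_force: [-0.3, 0.1, -0.2]
width: 0.0006
```

```bash
cat >> st.py <<'E'
s=read_state();y=np.radians(17.1);u=np.array([np.cos(y),np.sin(y)]);v=np.array([-u[1],u[0]]);D=s["ee_pos"][:2]-[.6182,-.0125]
print("seat frame: along %.4f lat %.4f  F along %.2f lat %.2f"%(D@u,D@v,s["ft_force"][:2]@u,s["ft_force"][:2]@v))
E
python3 st.py .58 -.0238 .036 197.1
```

```text
t 17.4 ee [ 0.5433 -0.0341  0.0368] F [-0.3002  0.128  -0.2093] w 0.0005825375512669135
rot tool deg [-0.1338  0.1942  0.1861] shift tool [-0.0381 -0.0011  0.0009]
seat frame: along -0.0780 lat 0.0014  F along -0.25 lat 0.21
```

>>> send_rows([
  [0,0,0,-0.003,0,0,1],
  [0,0,0,-0.004,0,0,1],
  [0,0,0,-0.004,0,0,1],
  [0,0,0,-0.004,0,0,1],
  [0,0,0,-0.004,0,0,1],
  [0,0,0,-0.004,0,0,1],
  [0,0,0,-0.003,0,0,1],
  [0,0,0,-0.002,0,0,1],
  [0,0,0,-0.001,0,0,1],
  [0,0,0,0,0,0,1],
])

```text
time: 18.4
ee_pos: [0.5737, -0.0245, 0.0368]
eef_rot: [-0.15, 0.989, -0.001, 0.002]
ft_force: [-0.7, 0.1, -0.1]
width: 0.0005
```

```bash
python3 st.py .58 -.0238 .036 197.1
python3 - <<'E'
from h import *
p,d=camera("top");cv2.imwrite("pics/t6.png",cv2.resize(p[90:225,200:330],None,fx=4.4,fy=4.4,interpolation=cv2.INTER_CUBIC))
p,d=camera("wrist");cv2.imwrite("pics/w6.png",p)
p,d=camera("side");cv2.imwrite("pics/s6.png",cv2.resize(p[100:250,150:350],None,fx=4,fy=4,interpolation=cv2.INTER_CUBIC))
E
```

```text
t 18.4 ee [ 0.5737 -0.0245  0.0368] F [-0.7299  0.0767 -0.1002] w 0.0005077050552015412
rot tool deg [-0.1343  0.1809  0.1976] shift tool [-0.0062 -0.0011  0.0008]
seat frame: along -0.0460 lat 0.0016  F along -0.68 lat 0.29
```

View pics/t6.png

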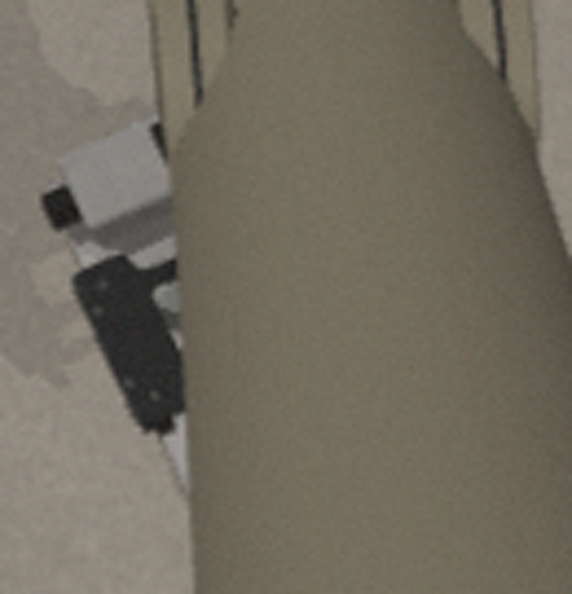

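View pics/s6.png

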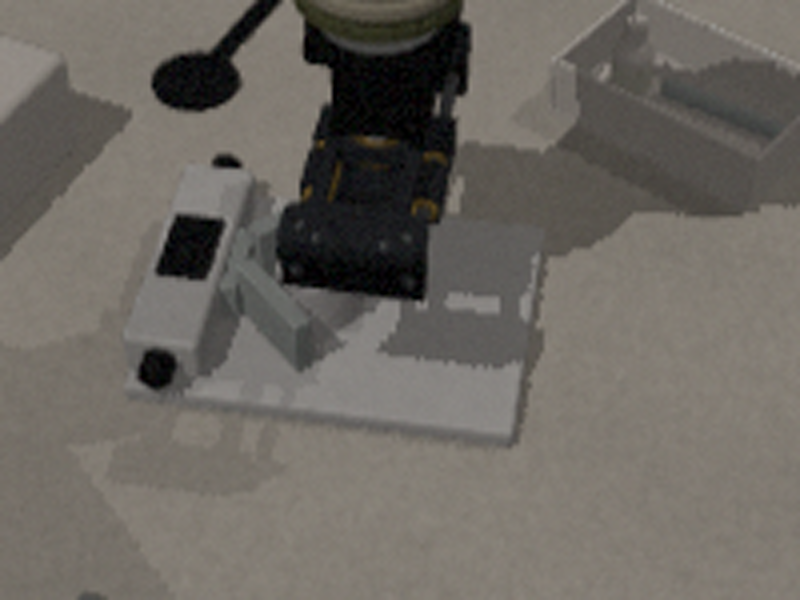

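The puck is hidden behind the gripper in both views, so I'll continue slowly by force.

>>> send_rows([
  [0,0,0,-0.001,0,0,1],
  [0,0,0,-0.001,0,0,1],
  [0,0,0,-0.001,0,0,1],
  [0,0,0,-0.001,0,0,1],
  [0,0,0,-0.001,0,0,1],
  [0,0,0,-0.001,0,0,1],
  [0,0,0,-0.001,0,0,1],
  [0,0,0,0,0,0,1],
  [0,0,0,0,0,0,1],
  [0,0,0,0,0,0,1],
])

```text
time: 19.55
ee_pos: [0.5804, -0.0225, 0.0367]
eef_rot: [-0.15, 0.989, -0.001, 0.001]
ft_force: [-0.7, -0.2, 0.2]
width: 0.0003
```

```bash
python3 st.py .58 -.0238 .036 197.1
```

```text
t 19.55 ee [ 0.5804 -0.0225  0.0367] F [-0.7164 -0.2211  0.2034] w 0.0003269946331092674
rot tool deg [-0.1254  0.149   0.1748] shift tool [ 0.0008 -0.0011  0.0007]
seat frame: along -0.0390 lat 0.0015  F along -0.75 lat -0.00
```

>>> send_rows([
  [0,0,0,-0.0005,0,0,1],
  [0,0,0,-0.0005,0,0,1],
  [0,0,0,-0.0005,0,0,1],
  [0,0,0,-0.0005,0,0,1],
  [0,0,0,-0.0005,0,0,1],
  [0,0,0,-0.0005,0,0,1],
  [0,0,0,0,0,0,1],
  [0,0,0,0,0,0,1],
  [0,0,0,0,0,0,1],
  [0,0,0,0,0,0,1],
])

```text
time: 20.55
ee_pos: [0.5824, -0.0231, 0.0366]
eef_rot: [-0.15, 0.989, -0.001, 0.0]
ft_force: [-2.2, -2.0, 2.0]
width: 0.0005
```

```bash
python3 st.py .58 -.0238 .036 197.1
```

```text
t 20.55 ee [ 0.5824 -0.0231  0.0366] F [-2.2111 -1.9961  2.0351] w 0.0005100067680813199
rot tool deg [-0.1573  0.0059  0.0983] shift tool [0.0025 0.     0.0006]
seat frame: along -0.0373 lat 0.0004  F along -2.70 lat -1.26
```

>>> send_rows([
  [0,0,0,-0.0005,0,0,1],
  [0,0,0,-0.0005,0,0,1],
  [0,0,0,-0.0005,0,0,1],
  [0,0,0,0,0,0,1],
  [0,0,0,0,0,0,1],
  [0,0,0,0,0,0,1],
  [0,0,0,0,0,0,1],
  [0,0,0,0,0,0,1],
  [0,0,0,0,0,0,1],
  [0,0,0,0,0,0,1],
])

```text
time: 21.55
ee_pos: [0.5835, -0.0233, 0.0366]
eef_rot: [-0.149, 0.989, -0.002, -0.0]
ft_force: [-2.9, -1.7, 1.8]
width: 0.0006
```

```bash
python3 st.py .58 -.0238 .036 197.1
```

```text
t 21.55 ee [ 0.5835 -0.0233  0.0366] F [-2.9193 -1.6517  1.8374] w 0.0005516297969850577
rot tool deg [-0.1764 -0.0503  0.065 ] shift tool [0.0035 0.0005 0.0006]
seat frame: along -0.0363 lat -0.0001  F along -3.28 lat -0.72
```

>>> send_rows([
  [0,0,0,-0.0005,0,0,1],
  [0,0,0,-0.0005,0,0,1],
  [0,0,0,-0.0005,0,0,1],
  [0,0,0,-0.0005,0,0,1],
  [0,0,0,0,0,0,1],
  [0,0,0,0,0,0,1],
  [0,0,0,0,0,0,1],
  [0,0,0,0,0,0,1],
  [0,0,0,0,0,0,1],
  [0,0,0,0,0,0,1],
])

```text
time: 22.55
ee_pos: [0.5844, -0.0235, 0.0365]
eef_rot: [-0.149, 0.989, -0.002, -0.002]
ft_force: [-2.9, -2.7, 1.7]
width: 0.0004
```

```bash
python3 st.py .58 -.0238 .036 197.1
```

```text
t 22.55 ee [ 0.5844 -0.0235  0.0365] F [-2.9014 -2.6939  1.7234] w 0.00043764379292417314
rot tool deg [-0.1702 -0.2021  0.0227] shift tool [0.0043 0.001  0.0005]
seat frame: along -0.0355 lat -0.0006  F along -3.57 lat -1.72
```

>>> send_rows([
  [0,0.1,0,-0.0007,0,0,1],
  [0,0.1,0,-0.0007,0,0,1],
  [0,0,0,-0.0007,0,0,1],
  [0,0,0,-0.0007,0,0,1],
  [0,0,0,0,0,0,1],
  [0,0,0,0,0,0,1],
  [0,0,0,0,0,0,1],
  [0,0,0,0,0,0,1],
  [0,0,0,0,0,0,1],
  [0,0,0,0,0,0,1],
])

```text
time: 23.55
ee_pos: [0.5843, -0.0235, 0.0362]
eef_rot: [-0.148, 0.989, -0.002, -0.007]
ft_force: [-5.1, -2.4, 2.9]
width: 0.0008
```

```bash
python3 st.py .58 -.0238 .036 197.1
```

```text
t 23.55 ee [ 0.5843 -0.0235  0.0362] F [-5.146  -2.3658  2.8672] w 0.0007808535713432974
rot tool deg [-0.0956 -0.7752 -0.0263] shift tool [0.0042 0.001  0.0002]
seat frame: along -0.0356 lat -0.0006  F along -5.61 lat -0.75
```

>>> send_rows([
  [0,-0.2,0,-0.0003,0,0,1],
  [0,-0.2,0,-0.0003,0,0,1],
  [0,-0.2,0,-0.0003,0,0,1],
  [0,-0.2,0,0,0,0,1],
  [0,0,0,0,0,0,1],
  [0,0,0,0,0,0,1],
  [0,0,0,0,0,0,1],
  [0,0,0,0,0,0,1],
  [0,0,0,0,0,0,1],
  [0,0,0,0,0,0,1],
])

```text
time: 24.55
ee_pos: [0.5845, -0.0235, 0.036]
eef_rot: [-0.148, 0.989, -0.001, -0.0]
ft_force: [-4.6, -2.3, 2.5]
width: 0.0002
```

```bash
python3 st.py .58 -.0238 .036 197.1
python3 - <<'E'
from h import *
p,d=camera("wrist");cv2.imwrite("pics/w7.png",p)
E
```

```text
t 24.55 ee [ 0.5845 -0.0235  0.036 ] F [-4.6119 -2.3479  2.4803] w 0.00020014384827261362
rot tool deg [-0.0774 -0.04   -0.0353] shift tool [0.0044 0.001  0.    ]
seat frame: along -0.0355 lat -0.0006  F along -5.10 lat -0.89
```

View pics/w7.png

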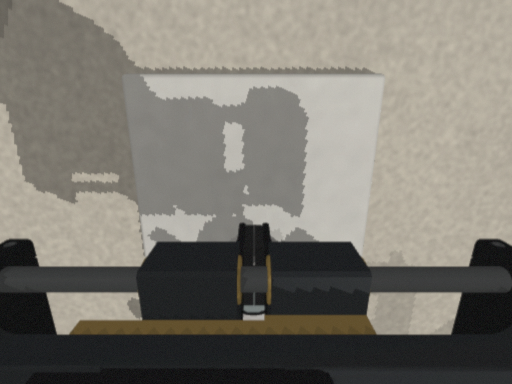

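>>> send_rows([
  [0,0,0,-0.0007,0,0,1],
  [0,0,0,-0.0007,0,0,1],
  [0,0,0,-0.0007,0,0,1],
  [0,0,0,-0.0007,0,0,1],
  [0,0,0,0,0,0,1],
  [0,0,0,0,0,0,1],
  [0,0,0,0,0,0,1],
  [0,0,0,0,0,0,1],
  [0,0,0,0,0,0,1],
  [0,0,0,0,0,0,1],
])

```text
time: 25.6
ee_pos: [0.5844, -0.0234, 0.0357]
eef_rot: [-0.148, 0.989, -0.001, -0.003]
ft_force: [-4.5, -1.6, 2.7]
width: 0.0007
```

```bash
python3 st.py .58 -.0238 .036 197.1
```

```text
t 25.6 ee [ 0.5844 -0.0234  0.0357] F [-4.5279 -1.6033  2.688 ] w 0.0007119101890474036
rot tool deg [-0.0045 -0.3802 -0.0757] shift tool [ 0.0044  0.001  -0.0003]
seat frame: along -0.0355 lat -0.0005  F along -4.80 lat -0.20
```

>>> send_rows([
  [0,0,0,0,0,0,1],
  [0,0,0,0,0,0,1],
  [0,0,0,0,0,0,1],
  [0,0,0,0,0,0,1],
  [0,-0.1,0,-0.0007,0,0,1],
  [0,-0.1,0,-0.0007,0,0,1],
  [0,-0.1,0,-0.0007,0,0,1],
  [0,0,0,-0.0007,0,0,1],
  [0,0,0,-0.0007,0,0,1],
  [0,0,0,-0.0007,0,0,1],
])

```text
time: 26.6
ee_pos: [0.5846, -0.0234, 0.0353]
eef_rot: [-0.147, 0.989, 0.0, -0.005]
ft_force: [-7.9, -3.2, 5.6]
width: 0.0003
```

```bash
python3 st.py .58 -.0238 .036 197.1
```

```text
t 26.6 ee [ 0.5846 -0.0234  0.0353] F [-7.8734 -3.1759  5.6363] w 0.00026100070645906383
rot tool deg [ 0.0938 -0.5341 -0.1402] shift tool [ 0.0046  0.001  -0.0007]
seat frame: along -0.0353 lat -0.0006  F along -8.46 lat -0.72
```

>>> send_rows([
  [0,0,0,-0.0008,0,0,1],
  [0,0,0,-0.0008,0,0,1],
  [0,0,0,-0.0008,0,0,1],
  [0,0,0,-0.0008,0,0,1],
  [0,0,0,-0.0008,0,0,1],
  [0,0,0,-0.0008,0,0,1],
  [0,0,0,-0.0008,0,0,1],
  [0,0,0,-0.0008,0,0,1],
  [0,0,0,-0.0008,0,0,1],
  [0,0,0,-0.0008,0,0,1],
])

```text
time: 27.6
ee_pos: [0.5844, -0.0235, 0.0348]
eef_rot: [-0.146, 0.989, 0.001, -0.013]
ft_force: [-8.2, -3.4, 6.0]
width: 0.0002
```

```bash
python3 st.py .58 -.0238 .036 197.1
```

```text
t 27.6 ee [ 0.5844 -0.0235  0.0348] F [-8.1681 -3.448   5.9886] w 0.00023944461483804165
rot tool deg [ 0.3123 -1.4835 -0.2748] shift tool [ 0.0044  0.001  -0.0011]
seat frame: along -0.0355 lat -0.0006  F along -8.82 lat -0.89
```

>>> send_rows([
  [-0.05,-0.3,0,-0.0008,0,-0.0002,1],
  [-0.05,-0.3,0,-0.0008,0,-0.0002,1],
  [-0.05,-0.3,0,-0.0008,0,-0.0002,1],
  [-0.05,-0.3,0,-0.0008,0,-0.0002,1],
  [0,-0.2,0,-0.0008,0,-0.0002,1],
  [0,-0.2,0,-0.0008,0,-0.0002,1],
  [0,-0.2,0,-0.0008,0,-0.0002,1],
  [0,-0.2,0,-0.0008,0,-0.0002,1],
  [0,-0.2,0,-0.0008,0,-0.0002,1],
  [0,-0.2,0,-0.0008,0,-0.0002,1],
])

```text
time: 28.6
ee_pos: [0.5847, -0.0232, 0.0345]
eef_rot: [-0.145, 0.989, 0.006, -0.0]
ft_force: [-7.2, -2.1, 5.0]
width: 0.0004
```

```bash
python3 st.py .58 -.0238 .036 197.1
```

```text
t 28.6 ee [ 0.5847 -0.0232  0.0345] F [-7.2494 -2.12    4.9688] w 0.00037324698949893985
rot tool deg [ 0.6975  0.0912 -0.3862] shift tool [ 0.0047  0.0008 -0.0015]
seat frame: along -0.0352 lat -0.0004  F along -7.55 lat 0.11
```

>>> send_rows([
  [0.1,-0.1,0,-0.001,0,-0.0002,1],
  [0.1,-0.1,0,-0.001,0,-0.0002,1],
  [0.1,-0.1,0,-0.001,0,-0.0002,1],
  [0.1,-0.1,0,-0.001,0,-0.0002,1],
  [0.1,-0.1,0,-0.001,0,-0.0002,1],
  [0.1,-0.1,0,-0.001,0,-0.0002,1],
  [0.1,-0.1,0,-0.001,0,-0.0002,1],
  [0,-0.1,0,-0.001,0,-0.0002,1],
  [0,-0.1,0,-0.001,0,-0.0002,1],
  [0,-0.1,0,-0.001,0,-0.0002,1],
])

```text
time: 29.6
ee_pos: [0.5848, -0.0233, 0.0345]
eef_rot: [-0.144, 0.99, 0.002, -0.0]
ft_force: [-8.9, -3.5, 5.3]
width: 0.0003
```

```bash
python3 st.py .58 -.0238 .036 197.1
```

```text
t 29.6 ee [ 0.5848 -0.0233  0.0345] F [-8.8735 -3.5457  5.3438] w 0.00025688930528786644
rot tool deg [ 0.1996 -0.0174 -0.5453] shift tool [ 0.0047  0.0009 -0.0015]
seat frame: along -0.0351 lat -0.0005  F along -9.52 lat -0.78
```

>>> send_rows([
  [0,-0.1,0,-0.001,0,-0.0001,1],
  [0,-0.1,0,-0.001,0,-0.0001,1],
  [0,-0.1,0,-0.001,0,-0.0001,1],
  [0,-0.1,0,-0.001,0,-0.0001,1],
  [0,-0.1,0,-0.001,0,-0.0001,1],
  [0,-0.1,0,-0.001,0,-0.0001,1],
  [0,-0.1,0,-0.001,0,-0.0001,1],
  [0,-0.1,0,-0.001,0,-0.0001,1],
  [0,-0.1,0,-0.001,0,-0.0001,1],
  [0,-0.1,0,-0.001,0,-0.0001,1],
])

```text
time: 30.6
ee_pos: [0.5847, -0.0232, 0.0344]
eef_rot: [-0.143, 0.99, 0.004, -0.002]
ft_force: [-9.4, -3.2, 7.9]
width: 0.0003
```

```bash
python3 st.py .58 -.0238 .036 197.1
```

```text
t 30.6 ee [ 0.5847 -0.0232  0.0344] F [-9.3663 -3.207   7.8815] w 0.0003072261798549236
rot tool deg [ 0.4582 -0.1382 -0.7017] shift tool [ 0.0047  0.0008 -0.0016]
seat frame: along -0.0351 lat -0.0004  F along -9.90 lat -0.31
```

About 9.9 N held steadily. I'll back off slowly so the spring doesn't throw the puck.

>>> send_rows([
  [0,0,0,-0.0004,0,0,1],
  [0,0,0,0,0,0,1],
  [0,0,0,0.0003,0,0,1],
  [0,0,0,0.0003,0,0,1],
  [0,0,0,0.0003,0,0,1],
  [0,0,0,0.0004,0,0,1],
  [0,0,0,0.0005,0,0,1],
  [0,0,0,0.0005,0,0,1],
  [0,0,0,0.0005,0,0,1],
  [0,0,0,0.0005,0,0,1],
])

```text
time: 31.6
ee_pos: [0.583, -0.0229, 0.0346]
eef_rot: [-0.143, 0.99, 0.004, -0.0]
ft_force: [0.3, 0.5, 1.0]
width: 0.0004
```

```bash
python3 st.py .58 -.0238 .036 197.1
```

```text
t 31.6 ee [ 0.583  -0.0229  0.0346] F [0.2776 0.4907 0.9891] w 0.0003900886328108744
rot tool deg [ 0.4753  0.0308 -0.6451] shift tool [ 0.0032 -0.     -0.0014]
seat frame: along -0.0367 lat 0.0004  F along 0.41 lat 0.39
```

Released. Next I back away and move up to a viewing pose.

>>> send_rows([
  [0,0,0,0.001,0,0,1],
  [0,0,0,0.002,0,0,1],
  [0,0,0,0.004,0,0,1],
  [0,0,0,0.008,0,0,1],
  [0,0,0,0.01,0,0,1],
  [0,0,0,0.005,0,-0.01,1],
  [0,0,0,0,0,-0.025,1],
  [0,0,0,0,0,-0.035,1],
  [0,0,0,0,0,-0.035,1],
  [0,0,0,0,0,-0.03,1],
])

```text
time: 32.6
ee_pos: [0.547, -0.0336, 0.1725]
eef_rot: [-0.143, 0.99, 0.005, -0.004]
ft_force: [0.7, 0.4, -0.3]
width: 0.0004
```

>>> send_rows([
  [0,0,0,-0.01,0,-0.02,1],
  [0,0,0,-0.02,0,0,1],
  [0,0,0,-0.02,0,0,1],
  [0,0,0,-0.02,0,0,1],
  [0,0,0,-0.02,0,0,1],
  [0,0,0,-0.02,0,0,1],
  [0,0,0,-0.015,0,0,1],
  [0,0,0,-0.01,0,0,1],
  [0,0,0,0,0,0,1],
  [0,0,0,0,0,0,1],
])

```text
time: 33.6
ee_pos: [0.68, 0.0022, 0.2096]
eef_rot: [-0.141, 0.99, 0.005, 0.004]
ft_force: [-0.7, 0.0, -0.5]
width: 0.0005
```

```bash
python3 st.py .58 -.0238 .036 197.1
python3 - <<'E'
from h import *
c=camera_params("wrist");p,d=camera("wrist")
cv2.imwrite("pics/w8.png",p);np.savez("w8c.npz",K=c["camera_matrix"],T=c["world_from_camera"])
p,d=camera("side");cv2.imwrite("pics/s8.png",p)
E
```

```text
t 33.6 ee [0.68   0.0022 0.2096] F [-0.7471  0.0033 -0.5168] w 0.0004970108176940915
rot tool deg [ 0.4788  0.5613 -0.9164] shift tool [0.105  0.0014 0.1726]
seat frame: along 0.0634 lat -0.0041  F along -0.71 lat 0.22
```

View pics/w8.png

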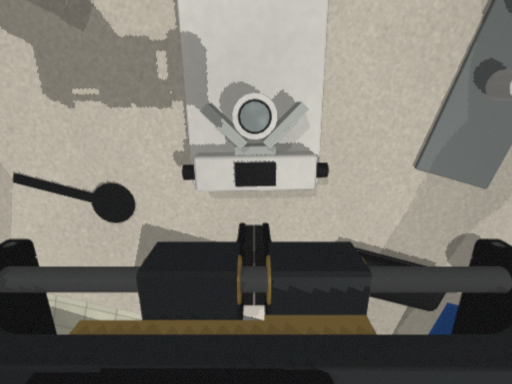

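View pics/s8.png

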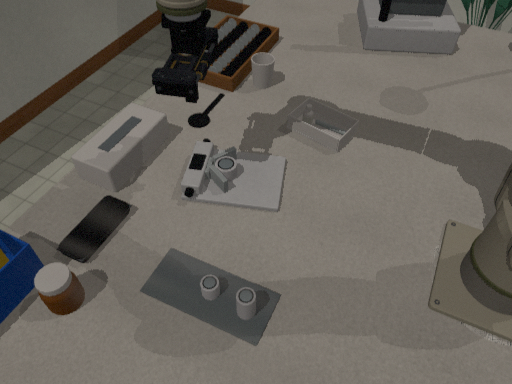

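The puck sits in the V (wrist view, about (255,116)), upright, and the other two holders are untouched. I'll measure the gap from the seat next.

Run:
```python
from h import *
z=np.load("w8c.npz");c=dict(camera_matrix=z["K"],world_from_camera=z["T"])
p=cv2.imread("pics/w8.png");g=cv2.cvtColor(p,cv2.COLOR_BGR2GRAY)[85:150,220:290]
u=np.array([np.cos(np.radians(17.1)),np.sin(np.radians(17.1))]);v=np.array([-u[1],u[0]])
for k in cv2.findContours((g<55).astype(np.uint8),cv2.RETR_EXTERNAL,cv2.CHAIN_APPROX_NONE)[0]:
    if len(k)>45:
        e=cv2.fitEllipse(k);q=(e[0][0]+220,e[0][1]+85);P=ray(c,q,.05);D=P[:2]-[.6182,-.0125];print(q,e[1],P,D@u,D@v)
cv2.imwrite("pics/w8c.png",cv2.convertScaleAbs(cv2.resize(p[80:200,175:340],None,fx=4.5,fy=4.5,interpolation=cv2.INTER_CUBIC),alpha=1.2))
```

```text
(no output)
```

View pics/w8c.png

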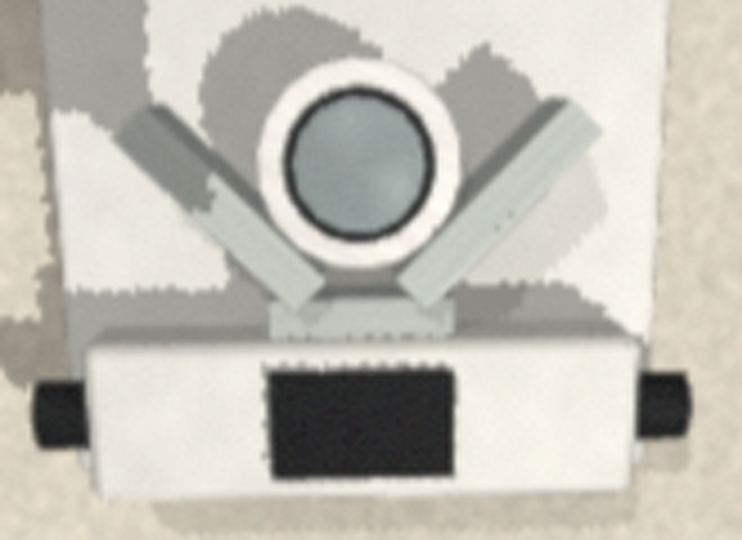

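Run:
```python
from h import *
z=np.load("w8c.npz");c=dict(camera_matrix=z["K"],world_from_camera=z["T"])
u=np.array([np.cos(np.radians(17.1)),np.sin(np.radians(17.1))]);v=np.array([-u[1],u[0]])
f=lambda x,y:(175+(x+.5)/4.5-.5,80+(y+.5)/4.5-.5)
P=ray(c,f(359,163),.05);D=P[:2]-[.6182,-.0125];print(P,D@u,D@v)
L,R=ray(c,f(150,105),.052),ray(c,f(570,100),.052);m=(L+R)[:2]/2+.016*u;D=P[:2]-m;print("seat from this view",m,D@u,D@v,np.linalg.norm(L-R))
A,B,C,E=[ray(c,f(*q),.052)[:2] for q in((153,105),(325,275),(570,100),(400,275))]
t=np.linalg.solve(np.c_[B-A,-(E-C)],C-A);ap=A+t[0]*(B-A);D=P[:2]-(ap-.0368*u);print("from apex",D@u,D@v)
s=read_state();print(s["time"],s["ft_force"],s["joint_vel"].max())
```

```text
[ 0.61649458 -0.01330429  0.05      ] -0.0018665275184022903 -0.00026727396305449157
seat from this view [ 0.61781632 -0.0124003 ] -0.0015291264575416905 -0.0004753787417918472 0.10268187301352709
from apex -0.00043731370558050927 -0.0005189453676773752
33.7 [ 0.525738   -0.71520766 -0.1318344 ] 0.0011354968578768704
```

```bash
python3 -c "
from bench import *
print(close_job())"
```

```text
the job is handed in; nothing more can be done
None
```

I set the wide holder down upright on the deck, about 76 mm in front of the seat, and let go. Then I slid it into the V with the closed fingers. I pressed it home with a push that read 7.5–9.9 N for about 4 s, ending at 9.9 N. Then I backed off slowly and handed the job in at about 34 s of the 69 s allowed; it gives no verdict.

**Last checks:**
- **Seating:** the final wrist picture shows the holder upright and touching both jaws.
- **Offset from the seat:** my three estimates disagree, at about 0.7, 1.6 and 1.9 mm. All are within the 3 mm limit, and the camera calibration is only good to about 2 mm.
- **Other holders:** the two narrower ones look unmoved in the side picture.
- **Arm:** it is clear of everything, and the force reading is at noise level.

**What didn't go cleanly:**
- **Automatic lens fit:** it found nothing in the last picture, so I picked the holder's centre by eye.
- **View of the push:** the gripper hid the holder from all cameras during the push, so I judged it by force and position alone.
- **Force readings:** they come once per call, about every second, so brief peaks between them were not seen.
- **Tool tilt:** it reached about 1.5° during the push, and I corrected it before the last two seconds of pressing.

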